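Load the battery well of a pressure transmitter and hold its bayonet cap home

TASK

Stand the battery cell in the well of the transmitter housing with its small round terminal on top, and let go of it. Then take the steel bayonet cap by its grip bar, enter its two lugs through the notches in the mouth of the well, push it down against the spring and give it a quarter turn clockwise (seen from above). Finish while still gripping the cap, turned and pushed fully home with its flange down on the housing: do not let go of it, and leave the other things on the bench where they are.

Things in the scene. Friction and masses are not known exactly. Their poses are not given: they have to be found in the camera images.
- housing: Aluminium transmitter housing, fixed upright on a dark square 110 mm foot: round barrel 72 mm across, 84 mm high, battery well open at the top. Display head (48 mm wide, to 66 mm high) on its -x side to 52 mm from the axis, conduit stub on its +y side to 62 mm. Origin: centre of the underside, on the well's axis; z up; x along the mouth's two notches.
- mouth (a point): Centre of the well's mouth, in the top face, 84 mm above the bench: a 44 mm round hole in a 6 mm thick lip, with two facing notches about 16 mm wide, 56 mm across, along the housing's x, for the cap's lugs. Under the lip a track 11 mm high lets the lugs turn clockwise only (seen from above, negative yaw), from the notches to a stop just past 90 degrees.
- bore (a point): Centre of the spring plate at rest, where the cell stands: 24 mm above the bench, 60 mm below the mouth. The bore round it is 28 mm wide; from 17 down to 23 mm below the mouth a funnel leads into it. The cell in place stands 20 mm out of the mouth.
- spring_plate (a joint): How far the spring plate in the well is pushed down (m): 0 at rest, 0.012 at most. It pushes up with about 5 N at 0 and 10 N at 0.009, which it reaches with cell and cap fully home.
- cell: Grey battery cell standing on the bench: cylinder 26 mm across, 77 mm high, with a small steel terminal button (10 mm across, 3 mm high) on top, 80 mm in all, about 95 g. Bottom edge chamfered 2 x 3 mm, top edge 4 x 4 mm, so straight-sided from 3 to 73 mm. Origin: centre of the plain underside; z runs up through the terminal.
- cap: Steel bayonet cap on its open skirt, 58 mm high, about 120 g. Origin: centre of the underside; z up; x along lugs and grip bar; same when turned 180 degrees. Skirt 39 mm outside, 33 inside, 15 mm long; flange 56 mm across, z 15 to 19 mm; inner ceiling at z 26, presses on the terminal; drum 39 mm wide to z 32; grip bar above. Fully home (flange on the housing) its origin is 15 mm below the mouth.
- cap_grip (a point): On the cap's axis, in the middle of the grip bar, 45 mm above the cap's underside. The bar is 36 mm long (cap x), 12 mm thick (cap y) and runs from 32 to 58 mm above the underside.
- cap_lugs (a point): On the cap's axis, between its two lugs, 2 mm above its underside. Lugs stick out along cap x, 50 mm across, 8 mm wide, 4 mm high. The cap meets the cell when its underside is 6 mm below the mouth; the lugs clear the lip from 10 mm below and can then turn. If let go once turned, the spring lifts it back from 15 to 10 mm below the mouth.
- thermowell: Bystander: steel thermowell standing on a 60 mm flange, with a thin stem, 154 mm high. Origin: centre of the underside.
- gauge: Bystander: round pressure gauge, 80 mm across, 30 mm high, lying face up, its brass stem along +x to 78 mm. Origin: centre of the underside of the case.
- adapter: Bystander: brass hexagon adapter, 34 mm across, 44 mm high, standing. Origin: centre of the underside.
Things that resemble listed ones, but are neither listed nor needed, are in the scene too. There is more than one size of the cell; the job needs the smallest.

How it is judged:
By the outcome, as a careful person would: the job done as asked, in the order asked, and still so for the second after the job is handed in, while the arm keeps its last pose, push and grip.
It also fails if it takes over 66 s, if anything falls off the work surface, if the arm or the gripper's body presses on something with over 40 N, if the wrist force passes 120 N, or if a joint passes its speed limit or range.

ROBOT

A 7-joint arm with a two-finger parallel gripper is mounted at the origin on the work surface. World frame = base frame: x ahead of the robot, y to its left, z up, the work surface at z = 0. Lengths are in mm, angles in rad, forces in N, time in s.
With the tool pointing down it reaches from about 425 to 950 mm from the base axis. Payload 4.7 kg.
Tool frame: the origin (TCP) lies at the very end of the fingers, on their centre line; the grasp point (between the pads) lies 19 mm behind it; z points along the fingers, y is the line along which they close (so a half turn about z gives the same grasp; the last joint's range is limited). The gripper opens to 87 mm and grips with 3 to 60 N. Pads are 19 mm wide; open, the fingers measure 117 mm over their backs; the gripper's body (75 mm by 190 mm) begins 51 mm behind the grasp point.
Start: joints at [-1.167, 0.469, -0.049, 1.532, 0.024, 1.141, -0.082], TCP at [283.068, 612.798, 222.573] pointing down, gripper open.
Joint ranges: [-2.59, 2.59], [-0.33, 1.99], [-1.39, 1.29], [0.1, 2.45], [-1.04, 4.18], [0.21, 1.99], [-2.66, 2.66]. Speed limits (rad/s): [2.57, 2.57, 3.14, 3.14, 3.14, 3.14, 3.14].

INTERFACE

Orientations are given as a unit quaternion [x, y, z, w].
In Python, from plant import env, optics, models gives the robot as it stands.
- The arm moves only by the tool drive_tool, never from a script. Its arguments are lists of equal length, an entry for each row: "grip": the opening, from -1 (shut) to 1 (fully open); "linear": the shift along the tool's x, y, z in m, a list of three; "angular": the turn, a rotation vector about the tool's x, y, z in rad, a list of three. A call has 1 to 20 rows; each row shifts and turns the commanded pose from where the row before left it, along the tool's axes as they then stand; what a row does not reach is not made up. A row lasts 1/10 s, in which the tool goes at most 50 mm and 8.59 degrees, less where a joint would pass 70% of its speed; a pose out of reach is approached as far as the arm can. A call is refused whole if a number of a shift passes 0.05 or a number of a turn 0.15, either way. A call with a gripper value outside its range is refused whole. The fingers move at their own pace and stop on an object; the grip force is fixed at half the most. Time passes only in rows, so rows that do not move let the fingers close. It gives the time, the measured TCP pose, the force, the opening and the grip force at its end, in the units of the state.
- env.get_state(): the state, without advancing time (a new reading comes with each control period).
- optics.read_camera(name): name is "scene" or "side" or "wrist"; returns (picture, depth): 400x640x3 uint8, red, green, blue; 400x640 float32, mm along the optical axis (not along the pixel's ray), 0 where there is no reading.
- optics.get_calibration(name): a dict with "vertical_fov" (degrees; the focal length in pixels is half the picture's height over the tangent of half this angle, whatever the lens; pixels are square), "cx", "cy" (the principal point, pixels), "world_to_cam" (4x4, takes a point from world to camera coordinates). Camera axes: x right, y down, z forward; pixel columns grow to the right and rows downward; lengths in mm; the calibration is good to about 2 mm. A picture is of the moment at which its call begins: read the wrist's pose just before it. get_calibration takes no time and is no camera call; for the wrist camera it gives the pose at the moment of the call.
- env.sign_off(): hands the job in; it is judged then, once.
Trained networks look in the newest picture that a camera, given by its name, has taken for a name from the list of things; names that differ only in an ending like _2 or _b are one class to them, and where a whole thing is asked for, a point or a joint stands for the part that bears it (a point fixed in the world has none). Each returns a list of dicts, best first, with "confidence" (0 to 1); they miss things now and then, are a little off and sometimes report something else, mostly with a low value. They report only what shows in the picture. A call takes as long as a camera call. They do not tell look-alikes from the thing itself.
- models.recognise(camera, label): "position" ([x, y, z] in mm, in world coordinates, good to about 4 mm: the middle of the surface that is visible of it).
- models.pinpoint(camera, label): "position" ([x, y, z] in mm, in world coordinates, good to about 4 mm: a listed point, or the origin of a listed thing).
The state is a dict: "time": time; "q": joint angles; "qvel": joint speeds; "tau": joint torques, N m; "position": TCP position; "orientation": TCP orientation; "wrist_force": force on the tool from outside, world axes, zero at the start; "wrist_torque": the same for the moment, N m; "opening": finger opening in mm; "gripper_force": force on a finger pad.
Only numpy, scipy, OpenCV 4.12 (cv2) and the standard library are available. Lean on these libraries where they do the work, as an engineer would, in place of code of your own. Each camera call takes 0.05 s, during which the arm holds its last target. There are 200 camera calls.

## Working session

There is one attempt and no reset: what is moved stays moved. The work goes in short steps, Python scripts to look and compute and a tool call to move; the robot and the scene stay as the last step left them, time stands still between calls to the robot, and variables do not carry over. Pictures are saved under pics/ and viewed, at most 10 in all, crops included, and the job is handed in when it is done.

Besides the shell and the picture viewer there is one more tool, called after "Emit:" as name(argument=value, ...) on one line, values as JSON. drive_tool: Moves the arm, as the interface text tells. Its arguments: {"type":"object","properties":{"grip":{"type":"array"},"linear":{"type":"array"},"angular":{"type":"array"}},"required":["grip","linear","angular"]}

```bash
mkdir -p pics; ls
cat > h.py <<'E'
import numpy as np, cv2
from plant import env, optics, models
def cloud(name):
    c=optics.get_calibration(name); p,d=optics.read_camera(name)
    f=200/np.tan(np.radians(c["vertical_fov"])/2)
    v,u=np.mgrid[0:400,0:640]
    P=np.stack([(u-c["cx"])/f*d,(v-c["cy"])/f*d,d,np.ones_like(d)],-1)
    W=P@np.linalg.inv(np.array(c["world_to_cam"])).T
    W[d==0]=np.nan
    return p,W[...,:3]
E
python3 - <<'E'
from h import *
s=env.get_state(); print(s)
for n in("scene","side"):
    p,W=cloud(n); np.save(n+".npy",W); cv2.imwrite(f"pics/{n}0.png",p[...,::-1]); 
    for l in("housing","mouth","cell","cap","cap_grip","thermowell","gauge","adapter"):
        print(n,l,[(np.round(r["position"]).tolist(),round(r["confidence"],2)) for r in models.pinpoint(n,l)[:4]])
E
```

```text
pics
{'time': 0.0, 'q': array([-1.16690786,  0.46945957, -0.04859524,  1.53369221,  0.02411963,
        1.14097041, -0.08229327]), 'qvel': array([-0.00051814, -0.00014895,  0.00106678, -0.00020445, -0.00139416,
        0.00085977,  0.00052951]), 'tau': array([-6.25547382e-04, -5.07981956e+01, -8.12864956e-02, -2.36153394e+01,
       -6.13830448e-02,  3.79687711e-02,  1.81101946e-04]), 'position': array([282.84427697, 612.22929797, 221.48793271]), 'orientation': array([ 2.14686402e-01,  9.76682551e-01, -9.57378674e-04, -1.65507061e-04]), 'wrist_force': array([ 0.70770404,  0.64088002, -0.15861833]), 'wrist_torque': array([-0.03098963, -0.00151658,  0.00085342]), 'gripper_force': 0.0, 'opening': 87.24092058504178}
scene housing [([565.0, -50.0, 3.0], 0.76)]
scene mouth [([557.0, -47.0, 87.0], 0.8)]
scene cell [([555.0, 305.0, -3.0], 0.85), ([549.0, 231.0, -2.0], 0.57)]
scene cap [([483.0, -220.0, 4.0], 0.7)]
scene cap_grip [([483.0, -215.0, 44.0], 0.92)]
scene thermowell [([743.0, -30.0, 1.0], 0.73), ([550.0, 229.0, -0.0], 0.43)]
scene gauge [([688.0, 235.0, 3.0], 0.84), ([480.0, -214.0, 47.0], 0.66)]
scene adapter [([714.0, -239.0, 2.0], 0.84), ([743.0, -32.0, -0.0], 0.27)]
side housing [([560.0, -49.0, 1.0], 0.84)]
side mouth [([559.0, -50.0, 84.0], 0.67)]
side cell [([559.0, 304.0, 2.0], 0.76), ([484.0, 300.0, 1.0], 0.74), ([545.0, 231.0, -2.0], 0.73), ([482.0, -215.0, 2.0], 0.71)]
side cap [([484.0, -216.0, 4.0], 0.84)]
side cap_grip [([479.0, -215.0, 44.0], 0.75)]
side thermowell []
side gauge [([691.0, 241.0, -4.0], 0.66)]
side adapter [([711.0, -232.0, 4.0], 0.48)]
```

View pics/scene0.png

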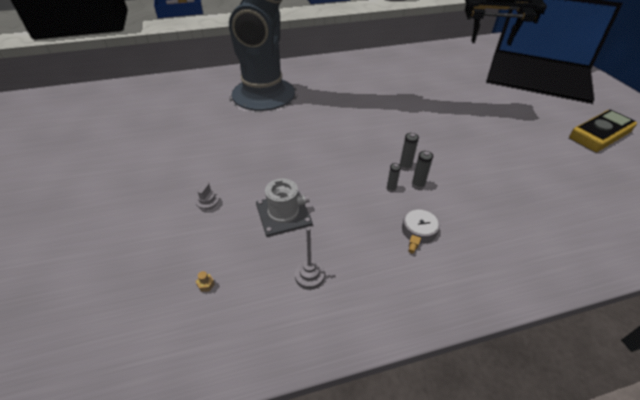

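View pics/side0.png

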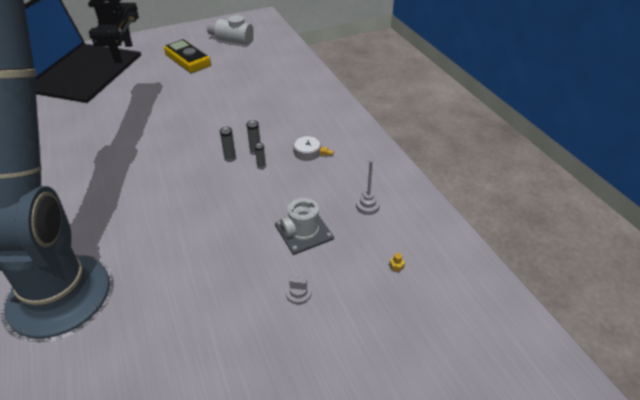

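Run:
```python
import numpy as np
for n in("scene","side"):
    W=np.load(n+".npy").reshape(-1,3)
    for nm,x,y,r in(("A",557,304,38),("B",484,300,38),("C",547,230,38),("mouth",559,-49,45),("cap",482,-216,40)):
        m=(np.hypot(W[:,0]-x,W[:,1]-y)<r)&(W[:,2]>8); P=W[m]
        if len(P)<5: print(n,nm,len(P));continue
        zt=np.percentile(P[:,2],98); T=P[P[:,2]>zt-6]
        print(n,nm,len(P),"top",zt.round(1),P[:,2].max().round(1),"ctr top",T.mean(0).round(1),"ext",np.percentile(P,2,0).round(),np.percentile(P,98,0).round())
```

```text
scene A 522 top 105.2 106.6 ctr top [558.6 302.8 102. ] ext [545. 287.  11.] [574. 316. 105.]
scene B 472 top 105.4 107.2 ctr top [483.5 303.4 102.3] ext [471. 287.  10.] [498. 317. 105.]
scene C 280 top 79.1 81.0 ctr top [551.5 231.8  76. ] ext [541. 220.   9.] [563. 244.  79.]
scene mouth 1431 top 84.6 86.0 ctr top [566.6 -47.5  82.8] ext [533. -88.  10.] [599.  -9.  85.]
scene cap 425 top 58.1 59.6 ctr top [ 483.4 -215.3   56.4] ext [ 468. -240.   16.] [ 507. -191.   58.]
side A 332 top 108.0 110.9 ctr top [555.4 298.8 105. ] ext [539. 284.  12.] [572. 313. 108.]
side B 409 top 107.7 114.2 ctr top [477.9 298.8 105.2] ext [463. 284.  10.] [495. 310. 108.]
side C 229 top 82.1 84.1 ctr top [549.4 228.8  79.3] ext [537. 217.  10.] [560. 237.  82.]
side mouth 1303 top 87.6 90.2 ctr top [561.4 -51.   84.8] ext [520. -88.  11.] [596. -19.  88.]
side cap 523 top 60.9 62.5 ctr top [ 480.5 -218.6   58.6] ext [ 455. -243.   16.] [ 505. -202.   61.]
```

The scene view shows the housing at pixel (283,200), the cap at (207,197) and three cells, of which the short one at (393,178) is the job's cell, at about world (551,231). The side view agrees: short cell at (260,155), housing at (302,222), cap at (298,290). Next I move the wrist camera over the short cell.

Emit:
drive_tool(grip=[1, 1, 1, 1, 1, 1, 1, 1, 1, 1, 1, 1, 1, 1, 1, 1, 1, 1, 1, 1], linear=[[-0.029, -0.0166, 0], [-0.029, -0.0166, 0], [-0.029, -0.0166, 0], [-0.029, -0.0166, 0], [-0.029, -0.0166, 0], [-0.029, -0.0166, 0], [-0.029, -0.0166, 0], [-0.029, -0.0166, 0], [-0.029, -0.0166, 0], [-0.029, -0.0166, 0], [-0.029, -0.0166, 0], [-0.029, -0.0166, 0], [-0.029, -0.0166, 0], [-0.026, -0.0166, 0], [0, 0, 0], [0, 0, 0], [0, 0, 0], [0, 0, 0], [0, 0, 0], [0, 0, 0]], angular=[[0, 0, 0], [0, 0, 0], [0, 0, 0], [0, 0, 0], [0, 0, 0], [0, 0, 0], [0, 0, 0], [0, 0, 0], [0, 0, 0], [0, 0, 0], [0, 0, 0], [0, 0, 0], [0, 0, 0], [0, 0, 0], [0, 0, 0.145], [0, 0, 0.145], [0, 0, 0.145], [0, 0, 0.145], [0, 0, 0.145], [0, 0, 0.145]])

```text
time: 2.9
position: [551.4, 232.8, 222.7]
orientation: [0.609, 0.793, 0.0, -0.0]
wrist_force: [-0.3, 0.2, 0.4]
opening: 87.2
gripper_force: 0.0
```

```bash
cat >> h.py <<'E'
from scipy.spatial.transform import Rotation as R
from scipy.optimize import least_squares
def circ(P):
    return least_squares(lambda q:np.hypot(P[:,0]-q[0],P[:,1]-q[1])-q[2],[*P[:,:2].mean(0),15],loss="soft_l1").x.round(1)
def pose():
    s=env.get_state(); M=R.from_quat(s["orientation"]).as_matrix()
    print("t",round(s["time"],2),"pos",s["position"].round(1),"y az",np.degrees(np.arctan2(M[1,1],M[0,1])).round(2),"z",M[:,2].round(3),"q",s["q"].round(2),"F",s["wrist_force"].round(1),"open",round(s["opening"],1),"gf",round(s["gripper_force"],1))
    return s["position"],M
def togo(target):   # world target -> shift in tool axes (m)
    p,M=pose(); print("tool shift",(M.T@(np.array(target)-p)/1000).round(4))
E
python3 - <<'E'
from h import *
pose()
p,W=cloud("wrist"); np.save("w1.npy",W); cv2.imwrite("pics/w1.png",p[...,::-1])
print(models.pinpoint("wrist","cell"))
E
```

```text
t 2.9 pos [551.4 232.8 222.7] y az 15.02 z [ 0.  0. -1.] q [-0.68  0.35  0.27  1.74 -0.1   1.07 -0.11] F [-0.3  0.2  0.4] open 87.2 gf 0.0
[{'position': [555.5, 303.0, 0.9], 'confidence': 0.91}, {'position': [480.0, 302.6, -1.0], 'confidence': 0.83}, {'position': [548.5, 230.4, 0.6], 'confidence': 0.68}]
```

View pics/w1.png

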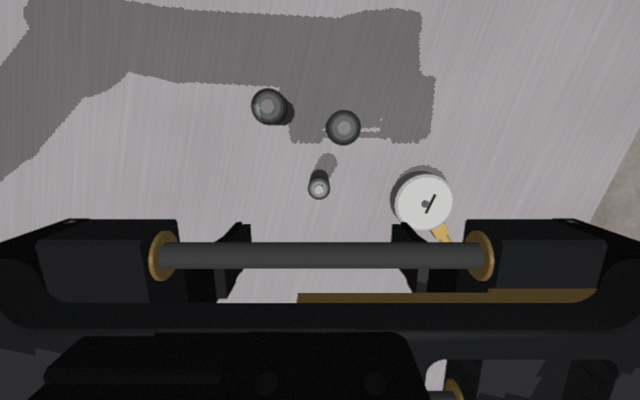

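The wrist view shows the short cell at pixel (319,186), the tall ones at (268,106) and (343,127), and the gauge at (423,202). I'll fit the short cell's position from depth.

Run:
```python
from h import *
W=np.load("w1.npy")
P=W[165:205,300:340].reshape(-1,3); P=P[P[:,2]>12]
print(len(P),P[:,2].max())
for a,b in((10,40),(40,71),(74,78),(78.5,90)):
    Q=P[(P[:,2]>a)&(P[:,2]<b)]; print(a,b,len(Q),Q.mean(0).round(1),Q.min(0).round(1),Q.max(0).round(1),circ(Q) if len(Q)>8 else"")
c=optics.get_calibration("wrist");C=np.linalg.inv(np.array(c["world_to_cam"]));print(C.round(2),c["vertical_fov"])
togo([550,231,50])
```

```text
544 82.26360195087005
10 40 55 [546.6 243.2  26.8] [536.  235.5  12.8] [559.2 245.8  40. ] [548.5 232.9  12.7]
40 71 71 [546.1 243.4  55.1] [535.9 235.5  40.5] [558.8 245.8  70.6] [548.6 232.8  12.8]
74 78 316 [548.5 233.2  75.9] [535.6 220.   74. ] [561.7 245.7  78. ] [548.7 232.7   9.8]
78.5 90 64 [548.5 233.   80. ] [541.4 228.5  78.5] [555.5 238.   82.3] [548.6 233.    3.5]
[[ 9.6000e-01  2.6000e-01  6.0000e-02  5.3392e+02]
 [ 2.7000e-01 -9.3000e-01 -2.4000e-01  2.9848e+02]
 [-0.0000e+00  2.5000e-01 -9.7000e-01  3.8471e+02]
 [ 0.0000e+00  0.0000e+00  0.0000e+00  1.0000e+00]] 71.49502836992639
t 3.0 pos [551.4 232.9 222.6] y az 15.38 z [ 0. -0. -1.] q [-0.68  0.35  0.27  1.74 -0.1   1.07 -0.11] F [ 0.4  0.6 -0.5] open 86.7 gf 0.0
tool shift [-0.0015 -0.0019  0.1726]
```

Emit:
drive_tool(grip=[1, 1, 1, 1, 1, 1, 1, 1, 1, -1, -1, -1, -1, -1, -1, -1, -1], linear=[[0.0007, -0.0027, 0], [0, 0, 0.03], [0, 0, 0.03], [0, 0, 0.03], [0, 0, 0.03], [0, 0, 0.03], [0, 0, 0.0226], [0, 0, 0], [0, 0, 0], [0, 0, 0], [0, 0, 0], [0, 0, 0], [0, 0, 0], [0, 0, 0], [0, 0, 0], [0, 0, 0], [0, 0, 0]], angular=[[0, 0, 0], [0, 0, 0], [0, 0, 0], [0, 0, 0], [0, 0, 0], [0, 0, 0], [0, 0, 0], [0, 0, 0], [0, 0, 0], [0, 0, 0], [0, 0, 0], [0, 0, 0], [0, 0, 0], [0, 0, 0], [0, 0, 0], [0, 0, 0], [0, 0, 0]])

```text
time: 4.7
position: [548.6, 232.7, 49.9]
orientation: [0.606, 0.795, -0.0, -0.0]
wrist_force: [-0.5, 0.2, 0.2]
opening: 30.8
gripper_force: 0.0
```

Run:
```python
from h import *
pose()
p,W=cloud("wrist"); np.save("w2.npy",W); cv2.imwrite("pics/w2.png",p[...,::-1])
togo([548,233,160])
togo([560,70,220])
```

```text
t 4.7 pos [548.6 232.7  49.9] y az 15.35 z [-0. -0. -1.] q [-0.64  0.55  0.22  1.89 -0.17  0.73 -0.05] F [-0.5  0.2  0.2] open 30.8 gf 0.0
t 4.75 pos [548.6 232.8  49.9] y az 15.36 z [-0.  0. -1.] q [-0.64  0.55  0.22  1.89 -0.17  0.73 -0.05] F [-0.2  1.   0.2] open 27.2 gf 0.0
tool shift [ 0.0004 -0.0006 -0.1101]
t 4.75 pos [548.6 232.8  49.9] y az 15.36 z [-0.  0. -1.] q [-0.64  0.55  0.22  1.89 -0.17  0.73 -0.05] F [-0.2  1.   0.2] open 27.2 gf 0.0
tool shift [-0.16   -0.0322 -0.1701]
```

Emit:
drive_tool(grip=[-1, -1, -1, -1, -1, -1, -1, -1, -1, -1], linear=[[0, 0, 0], [0, 0, 0], [0, 0, 0], [0, 0, -0.01], [0, 0, -0.03], [0, 0, -0.03], [0, 0, -0.03], [0, 0, -0.03], [0, 0, -0.03], [0, 0, -0.01]], angular=[[0, 0, 0], [0, 0, 0], [0, 0, 0], [0, 0, 0], [0, 0, 0], [0, 0, 0], [0, 0, 0], [0, 0, 0], [0, 0, 0], [0, 0, 0]])

```text
time: 5.75
position: [550.2, 233.2, 223.9]
orientation: [0.606, 0.795, 0.003, 0.001]
wrist_force: [0.5, -1.2, -1.4]
opening: 25.1
gripper_force: 30.0
```

Emit:
drive_tool(grip=[-1, -1, -1, -1, -1, -1, -1, -1, -1, -1, -1, -1, -1, -1], linear=[[-0.014, -0.0035, 0], [-0.028, -0.0065, 0], [-0.028, -0.0065, 0], [-0.028, -0.0065, 0], [-0.028, -0.0065, 0], [-0.028, -0.0065, 0], [-0.028, -0.0065, 0], [-0.028, -0.0065, 0], [-0.028, -0.0065, 0], [-0.028, -0.0065, 0], [-0.028, -0.0065, 0], [-0.028, -0.0065, 0], [-0.021, -0.0065, 0], [0, 0, 0]], angular=[[0, 0, 0], [0, 0, 0], [0, 0, 0], [0, 0, 0], [0, 0, 0], [0, 0, 0], [0, 0, 0], [0, 0, 0], [0, 0, 0], [0, 0, 0], [0, 0, 0], [0, 0, 0], [0, 0, 0], [0, 0, 0]])

```text
time: 7.15
position: [558.3, -125.0, 218.1]
orientation: [0.609, 0.793, -0.002, -0.001]
wrist_force: [-1.2, 0.0, -0.6]
opening: 25.3
gripper_force: 30.0
```

Run:
```python
from h import *
pose()
p,W=cloud("wrist"); np.save("w3.npy",W); cv2.imwrite("pics/w3.png",p[...,::-1])
print(models.pinpoint("wrist","mouth"))
P=W.reshape(-1,3); P=P[(np.hypot(P[:,0]-560,P[:,1]+49)<45)&(P[:,2]>80)&(P[:,2]<90)]; print(len(P),P.mean(0).round(1),P.min(0),P.max(0))
P=P[np.hypot(P[:,0]-560,P[:,1]+49)<42]
```

```text
t 7.15 pos [ 558.3 -125.   218.1] y az 14.92 z [-0.004 -0.002 -1.   ] q [-0.19  0.32  0.42  1.81 -0.14  1.05  0.55] F [-1.2  0.  -0.6] open 25.3 gf 30.0
[{'position': [563.8, -43.9, 81.6], 'confidence': 0.82}]
2293 [562.2 -46.1  83.6] [526.53357871 -83.09033898  80.01750169] [598.32783144 -11.39334097  86.79073956]
```

View pics/w3.png

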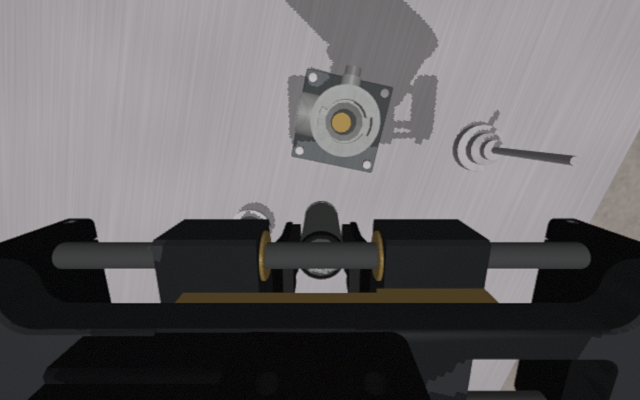

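The view shows the housing mouth at pixel (343,122) with notches at about (315,113) and (370,128), conduit stub at (352,72). The cell is between the fingers, upright. I'll fit the mouth centre and yaw.

```bash
cat > fitm.py <<'E'
from h import *
pose()
X=[]
for i in range(3):
    p,W=cloud("wrist"); P=W.reshape(-1,3)
    X.append(P[np.isfinite(P[:,0])])
P=np.vstack(X); P=P[np.hypot(P[:,0]-561,P[:,1]+47)<46]
T=P[(P[:,2]>81)&(P[:,2]<88)]; print("top z",np.median(T[:,2]))
# template: signed match of annulus with notches to top points / non-top points
B=P[P[:,2]<79]
def score(q):
    x,y,a=q; 
    def ins(Q):
        c,s=np.cos(a),np.sin(a); dx,dy=Q[:,0]-x,Q[:,1]-y; u=c*dx+s*dy; v=-s*dx+c*dy; r=np.hypot(u,v)
        return (r<36)&(r>22)&~((np.abs(v)<8)&(r<28))
    return -(ins(T).sum()-ins(B).sum())
from scipy.optimize import differential_evolution as DE
r=DE(score,[(545,575),(-62,-32),(-1.57,1.57)],seed=0,popsize=25,maxiter=80,polish=False); print(r.x.round(3),np.degrees(r.x[2]).round(1),r.fun,len(T))
rr=np.hypot(*(T[:,:2]-r.x[:2]).T); print("outer 98%",np.percentile(rr,[1,98]))
D=T[(rr>33)];
E
python3 fitm.py
```

```text
t 7.25 pos [ 559.4 -120.2  218.3] y az 15.24 z [-0.003  0.001 -1.   ] q [-0.19  0.32  0.41  1.81 -0.14  1.05  0.55] F [-0.3  0.5 -1.3] open 25.0 gf 30.0
top z 83.62143228042655
[ 5.62368e+02 -4.71640e+01  2.60000e-02] 1.5 -6263.0 6670
outer 98% [22.12302885 35.6991082 ]
```

```bash
python3 - <<'E'
from h import *
p0,M=pose()
p,W=cloud("wrist"); Q=W[195:300,295:350].reshape(-1,3); Q=Q[np.isfinite(Q[:,0])]
L=(Q-p0)@M
L=L[(np.abs(L[:,0])<18)&(np.abs(L[:,1])<16)&(L[:,2]<55)&(L[:,2]>-40)]
print(len(L))
for a,b in((-32,-24),(-24,-10),(-5,10),(10,25),(25,40),(40,52)):
    S=L[(L[:,2]>a)&(L[:,2]<b)]
    if len(S)>8: 
        f=least_squares(lambda q:np.hypot(S[:,0]-q[0],S[:,1]-q[1])-13,[0,0],loss="soft_l1").x
        print(a,b,len(S),"mean",S.mean(0).round(1),"max x",S[:,0].max().round(1),"yrange",S[:,1].min().round(1),S[:,1].max().round(1),"centre",f.round(1))
p,W=cloud("scene");P=W.reshape(-1,3);P=P[(np.hypot(P[:,0]-560,P[:,1]+120)<25)&(P[:,2]<220)&(P[:,2]>140)]
print(len(P),P.mean(0),P[:,2].min())
togo([562.4,-47.2,110])
E
python3 fitm.py
```

```text
t 7.4 pos [ 560.5 -118.2  219.1] y az 15.47 z [-0.002  0.001 -1.   ] q [-0.19  0.32  0.41  1.8  -0.14  1.05  0.55] F [-1.1  0.2 -1.2] open 25.3 gf 30.0
1973
-32 -24 537 mean [ -0.9   0.5 -25.8] max x 13.6 yrange -13.1 15.3 centre [1.3 1.1]
-24 -10 437 mean [ 10.7   0.8 -17.1] max x 13.6 yrange -14.4 15.8 centre [0.4 0.4]
-5 10 329 mean [10.4  0.2  1.5] max x 13.3 yrange -15.4 15.9 centre [0.1 0.2]
10 25 221 mean [10.8  0.3 17.3] max x 13.4 yrange -11.6 12.5 centre [-0.1  0.1]
25 40 171 mean [10.9  0.3 32.4] max x 13.4 yrange -11.7 12.4 centre [-0.1  0.1]
40 52 81 mean [10.3  0.2 42.7] max x 13.6 yrange -12.6 12.9 centre [0.2 0.1]
232 [ 571.19515606 -118.24005336  193.62216967] 168.86086871071677
t 7.5 pos [ 560.8 -118.3  219.5] y az 15.47 z [-0.001  0.    -1.   ] q [-0.19  0.32  0.41  1.8  -0.14  1.05  0.55] F [-0.  -0.2 -1. ] open 25.4 gf 30.0
tool shift [0.0681 0.0205 0.1096]
t 7.5 pos [ 560.8 -118.3  219.5] y az 15.47 z [-0.001  0.    -1.   ] q [-0.19  0.32  0.41  1.8  -0.14  1.05  0.55] F [-0.  -0.2 -1. ] open 25.4 gf 30.0
top z 83.64080560929642
[ 5.62384e+02 -4.71010e+01  6.80000e-02] 3.9 -6229.0 6634
outer 98% [22.10980543 35.73417523]
```

Emit:
drive_tool(grip=[-1, -1, -1, -1, -1, -1, -1, -1, -1, -1], linear=[[0.0181, 0.0055, 0], [0.025, 0.0075, 0], [0.025, 0.0075, 0], [0, 0, 0.02], [0, 0, 0.02], [0, 0, 0.0195], [0, 0, 0.01], [0, 0, 0], [0, 0, 0], [0, 0, 0]], angular=[[0, 0, 0], [0, 0, 0], [0, 0, 0], [0, 0, 0], [0, 0, 0], [0, 0, 0], [0, 0, 0], [0, 0, 0], [0, 0, 0], [0, 0, 0]])

```text
time: 8.65
position: [563.5, -48.6, 151.5]
orientation: [0.606, 0.795, 0.001, 0.001]
wrist_force: [0.6, -0.1, -0.4]
opening: 25.1
gripper_force: 30.0
```

```bash
python3 - <<'E'
from h import *
togo([562.4,-47.1,87])
E
sed 's/81)/79)/;s/<79/<77/' fitm.py >/dev/null; python3 fitm.py
```

```text
t 8.65 pos [563.5 -48.6 151.5] y az 15.35 z [ 0.002  0.    -1.   ] q [-0.28  0.38  0.37  1.89 -0.17  0.9   0.44] F [ 0.6 -0.1 -0.4] open 25.1 gf 30.0
tool shift [ 0.0017 -0.0008  0.0645]
t 8.65 pos [563.5 -48.6 151.5] y az 15.35 z [ 0.002  0.    -1.   ] q [-0.28  0.38  0.37  1.89 -0.17  0.9   0.44] F [ 0.6 -0.1 -0.4] open 25.1 gf 30.0
top z 83.65231026373178
[ 5.62384e+02 -4.75420e+01  5.90000e-02] 3.4 -5031.0 6192
outer 98% [22.01372238 36.02744707]
```

Emit:
drive_tool(grip=[-1, -1, -1, -1], linear=[[0, 0, 0], [0, 0, 0], [0, 0, 0], [0, 0, 0]], angular=[[0, 0, 0], [0, 0, 0], [0, 0, 0], [0, 0, 0]])

```text
time: 9.2
position: [562.6, -48.5, 150.4]
orientation: [0.606, 0.795, 0.0, -0.0]
wrist_force: [0.4, -0.4, -0.1]
opening: 25.2
gripper_force: 30.0
```

Run:
```python
from h import *
togo([562.4,-47.3,87])
```

```text
t 9.2 pos [562.6 -48.5 150.4] y az 15.35 z [ 0.  0. -1.] q [-0.28  0.38  0.37  1.89 -0.17  0.9   0.44] F [ 0.4 -0.4 -0.1] open 25.2 gf 30.0
tool shift [0.0012 0.0001 0.0634]
```

Emit:
drive_tool(grip=[-1, -1, -1, -1, -1, -1, -1, -1, -1], linear=[[0.0012, 0, 0], [0, 0, 0.01], [0, 0, 0.01], [0, 0, 0.008], [0, 0, 0.006], [0, 0, 0.006], [0, 0, 0.004], [0, 0, 0], [0, 0, 0]], angular=[[0, 0, 0], [0, 0, 0], [0, 0, 0], [0, 0, 0], [0, 0, 0], [0, 0, 0], [0, 0, 0], [0, 0, 0], [0, 0, 0]])

```text
time: 10.1
position: [562.5, -47.4, 106.5]
orientation: [0.606, 0.795, 0.0, 0.0]
wrist_force: [0.1, -0.5, -0.7]
opening: 24.9
gripper_force: 30.0
```

Cell bottom is now about 56 mm up, inside the bore with no contact force. I continue to TCP 87.

Emit:
drive_tool(grip=[-1, -1, -1, -1, -1, -1], linear=[[0, 0, 0.006], [0, 0, 0.006], [0, 0, 0.005], [0, 0, 0.0025], [0, 0, 0], [0, 0, 0]], angular=[[0, 0, 0], [0, 0, 0], [0, 0, 0], [0, 0, 0], [0, 0, 0], [0, 0, 0]])

```text
time: 10.7
position: [562.4, -47.3, 86.9]
orientation: [0.606, 0.795, 0.0, 0.0]
wrist_force: [0.2, -0.4, -1.2]
opening: 25.1
gripper_force: 30.0
```

Emit:
drive_tool(grip=[0.1, 0.1, 0.1, 0.1, 0.1, 0.1, 0.1, 0.1, 0.1, 0.1, 1, 1, 1, 1], linear=[[0, 0, 0], [0, 0, 0], [0, 0, 0], [0, 0, 0], [0, 0, 0], [0, 0, 0], [0, 0, -0.015], [0, 0, -0.025], [0, 0, -0.03], [0, 0, -0.03], [0, 0, -0.03], [-0.025, 0, -0.003], [-0.025, 0, 0], [-0.02, 0, 0]], angular=[[0, 0, 0], [0, 0, 0], [0, 0, 0], [0, 0, 0], [0, 0, 0], [0, 0, 0], [0, 0, 0], [0, 0, 0], [0, 0, 0], [0, 0, 0], [0, 0, 0], [0, 0, 0], [0, 0, 0], [0, 0, 0]])

```text
time: 12.1
position: [581.1, -116.2, 220.5]
orientation: [0.606, 0.795, 0.0, 0.001]
wrist_force: [-0.1, 0.4, -0.5]
opening: 72.3
gripper_force: 0.0
```

Run:
```python
from h import *
pose()
p,W=cloud("wrist"); cv2.imwrite("pics/w4.png",cv2.resize(p[0:240,200:480,::-1],None,fx=2.5,fy=2.5))
P=W.reshape(-1,3);P=P[np.hypot(P[:,0]-562.4,P[:,1]+47.3)<17]
T=P[P[:,2]>98]; print(len(T),T.max(0),T.min(0),T.mean(0), np.median(T[T[:,2]>102.5],0))
np.save("w4.npy",W)
togo([483,-216,220])
```

```text
t 12.1 pos [ 581.1 -116.2  220.5] y az 15.33 z [ 0.001 -0.    -1.   ] q [-0.19  0.35  0.41  1.76 -0.16  1.07  0.54] F [-0.1  0.4 -0.5] open 72.3 gf 0.0
558 [575.27498482 -34.29846208 105.30902425] [549.45254111 -60.35407938  98.00336772] [562.42247222 -47.28212845 100.67039532] [562.50678853 -47.3891995  103.77840628]
t 12.15 pos [ 581.3 -120.3  220.4] y az 15.07 z [ 0.002 -0.004 -1.   ] q [-0.19  0.35  0.42  1.76 -0.16  1.06  0.54] F [ 0.7 -3.   0.1] open 76.2 gf 0.0
tool shift [-0.0668 -0.1198  0.0006]
```

View pics/w4.png

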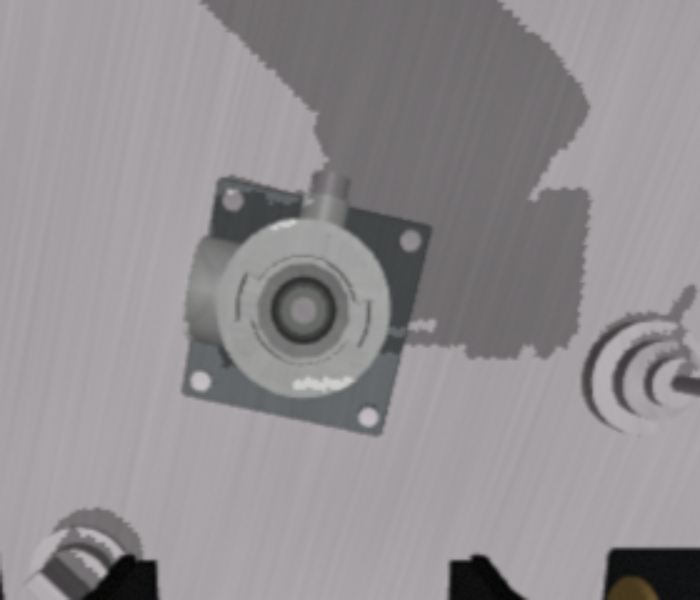

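The cell stands in the well: terminal at crop pixel (303,308), 104 mm up and centred on the mouth. Next, a look at the cap.

Emit:
drive_tool(grip=[1, 1, 1, 1, 1, 1, 1, 1, 1], linear=[[-0.02, -0.02, 0], [-0.025, -0.025, 0], [-0.025, -0.025, 0], [-0.025, -0.025, 0], [-0.025, -0.025, 0], [-0.007, 0, 0], [0, 0, 0], [0, 0, 0], [0, 0, 0]], angular=[[0, 0, 0], [0, 0, 0], [0, 0, 0], [0, 0, 0], [0, 0, 0], [0, 0, 0], [0, 0, 0], [0, 0, 0], [0, 0, 0]])

```text
time: 13.05
position: [499.7, -267.2, 219.6]
orientation: [0.605, 0.796, 0.0, -0.0]
wrist_force: [0.4, 0.1, -0.7]
opening: 87.0
gripper_force: 0.0
```

```bash
cat > capfit.py <<'E'
from h import *
pose()
for i in range(2):
    p,W=cloud("wrist"); P=W.reshape(-1,3)
    P=P[np.hypot(P[:,0]-482,P[:,1]+216)<38]
    T=P[(P[:,2]>54)&(P[:,2]<62)]
    (c,sz,a)=cv2.minAreaRect(T[:,:2].astype(np.float32))
    print("bar top",len(T),np.median(T[:,2]).round(1),"rect",np.round(c,1),np.round(sz,1),round(a,1))
    F=P[(P[:,2]>15)&(P[:,2]<22)]; 
    from scipy.spatial import ConvexHull
    H=F[ConvexHull(F[:,:2]).vertices]; print("flange",len(F),cv2.minEnclosingCircle(F[:,:2].astype(np.float32)),circ(H))
cv2.imwrite("pics/w5.png",p[...,::-1])
E
python3 capfit.py
```

```text
t 13.05 pos [ 499.7 -267.2  219.6] y az 15.53 z [-0.     0.001 -1.   ] q [ 0.04  0.31  0.48  1.82 -0.16  1.05  0.85] F [ 0.4  0.1 -0.7] open 87.0 gf 0.0
bar top 332 58.0 rect [ 480.5 -216.3] [12. 36.] 57.4
flange 722 ((480.3710021972656, -216.31117248535156), 27.909542083740234) [ 480.3 -216.2   27.6]
bar top 333 57.8 rect [ 480.2 -216.1] [12.  35.4] 57.8
flange 726 ((480.29559326171875, -216.3498992919922), 27.96336555480957) [ 480.4 -216.3   27.7]
```

View pics/w5.png

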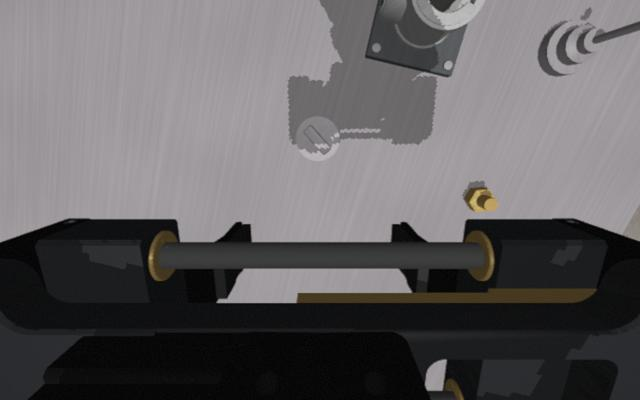

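The view shows the cap at pixel (318,139) with its bar running from (307,127) to (325,150). The fit gives centre (480.4,-216.3) and the bar's thin direction at 57.5°. I turn the tool to match and move over it.

Emit:
drive_tool(grip=[1, 1, 1, 1, 1, 1, 1, 1, 1, 1, 1, 1, 1], linear=[[0, 0, 0], [0, 0, 0], [0, 0, 0], [0, 0, 0], [0, 0, 0], [0, 0, 0], [0.0218, 0.0162, 0.02], [0.0218, 0.0162, 0.02], [0, 0, 0.03], [0, 0, 0.03], [0, 0, 0], [0, 0, 0], [0, 0, 0]], angular=[[0, 0, -0.1466], [0, 0, -0.1466], [0, 0, -0.1466], [0, 0, -0.1466], [0, 0, -0.1466], [0, 0, 0], [0, 0, 0], [0, 0, 0], [0, 0, 0], [0, 0, 0], [0, 0, 0], [0, 0, 0], [0, 0, 0]])

```text
time: 14.45
position: [480.8, -218.8, 121.4]
orientation: [0.282, 0.96, -0.0, 0.001]
wrist_force: [0.5, 0.0, 0.2]
opening: 87.2
gripper_force: 0.0
```

```bash
python3 - <<'E'
from h import *
togo([480.4,-216.3,34.5])
E
python3 capfit.py
```

```text
t 14.45 pos [ 480.8 -218.8  121.4] y az 57.29 z [ 0.003 -0.001 -1.   ] q [ 0.11  0.35  0.3   2.   -0.14  0.8   1.49] F [0.5 0.  0.2] open 87.2 gf 0.0
tool shift [0.0019 0.0019 0.0869]
t 14.45 pos [ 480.8 -218.8  121.4] y az 57.29 z [ 0.003 -0.001 -1.   ] q [ 0.11  0.35  0.3   2.   -0.14  0.8   1.49] F [0.5 0.  0.2] open 87.2 gf 0.0
bar top 571 57.9 rect [ 480.5 -215.9] [11.2 35.5] 57.6
flange 1065 ((480.9548645019531, -216.08111572265625), 28.186538696289062) [ 480.8 -216.2   27.8]
bar top 571 57.8 rect [ 480.6 -215.9] [11.2 35.4] 57.3
flange 1059 ((480.730712890625, -216.33982849121094), 28.015583038330078) [ 480.7 -216.3   27.8]
```

Emit:
drive_tool(grip=[1, 1, 1, 1, 1, 1, -1, -1, -1, -1, -1, -1, -1, -1, -1, -1, -1, -1, -1], linear=[[0.0016, 0.002, 0.01], [0, 0, 0.025], [0, 0, 0.025], [0, 0, 0.02], [0, 0, 0.006], [0, 0, 0], [0, 0, 0], [0, 0, 0], [0, 0, 0], [0, 0, 0], [0, 0, 0], [0, 0, 0], [0, 0, 0], [0, 0, 0], [0, 0, 0], [0, 0, 0], [0, 0, 0], [0, 0, 0], [0, 0, 0]], angular=[[0, 0, 0], [0, 0, 0], [0, 0, 0], [0, 0, 0], [0, 0, 0], [0, 0, 0], [0, 0, 0], [0, 0, 0], [0, 0, 0], [0, 0, 0], [0, 0, 0], [0, 0, 0], [0, 0, 0], [0, 0, 0], [0, 0, 0], [0, 0, 0], [0, 0, 0], [0, 0, 0], [0, 0, 0]])

```text
time: 16.45
position: [479.2, -215.7, 33.8]
orientation: [0.281, 0.96, 0.0, -0.0]
wrist_force: [0.5, 0.2, -0.5]
opening: 11.7
gripper_force: 30.0
```

Run:
```python
from h import *
pose()
```

```text
t 16.45 pos [ 479.2 -215.7   33.8] y az 57.36 z [-0.  0. -1.] q [ 0.14  0.49  0.25  2.06 -0.2   0.62  1.54] F [ 0.5  0.2 -0.5] open 11.7 gf 30.0
```

Emit:
drive_tool(grip=[-1, -1, -1, -1, -1, -1, -1, -1, -1, -1, -1, -1, -1, -1, -1, -1, -1, -1, -1], linear=[[0, 0, -0.01], [0, 0, -0.025], [0, 0, -0.025], [0, 0, -0.025], [0, 0, -0.025], [0, 0, -0.016], [0, 0, 0], [0, 0, 0], [0, 0, 0], [0, 0, 0], [0, 0, 0], [-0.0129, 0.0234, 0], [-0.0129, 0.0234, 0], [-0.0129, 0.0234, 0], [-0.0129, 0.0234, 0], [-0.0129, 0.0234, 0], [-0.0129, 0.0234, 0], [-0.013, 0.0234, 0], [0, 0, 0]], angular=[[0, 0, 0], [0, 0, 0], [0, 0, 0], [0, 0, 0], [0, 0, 0], [0, 0, 0], [0, 0, -0.124], [0, 0, -0.124], [0, 0, -0.124], [0, 0, -0.124], [0, 0, -0.124], [0, 0, 0], [0, 0, 0], [0, 0, 0], [0, 0, 0], [0, 0, 0], [0, 0, 0], [0, 0, 0], [0, 0, 0]])

```text
time: 18.35
position: [562.8, -42.7, 160.5]
orientation: [-0.028, 1.0, 0.001, 0.001]
wrist_force: [-0.8, 0.1, -1.3]
opening: 11.6
gripper_force: 30.0
```

Emit:
drive_tool(grip=[-1, -1, -1, -1, -1], linear=[[0, 0, 0], [0, 0, 0], [0, 0, 0], [0, 0, 0], [0, 0, 0]], angular=[[0, 0, 0], [0, 0, 0], [0, 0, 0], [0, 0, 0], [0, 0, 0]])

```text
time: 18.85
position: [561.1, -48.2, 160.0]
orientation: [-0.025, 1.0, -0.0, -0.0]
wrist_force: [-0.2, 0.0, -1.9]
opening: 11.9
gripper_force: 30.0
```

Run:
```python
from h import *
p0,M=pose()
p,W=cloud("wrist"); cv2.imwrite("pics/w6.png",p[...,::-1])
Q=W.reshape(-1,3); Q=Q[np.isfinite(Q[:,0])]; L=(Q-p0)@M
F=L[(np.hypot(L[:,0],L[:,1])<45)&(L[:,2]>10)&(L[:,2]<26)]
print(len(F),F.min(0),F.max(0)); E=F[(F[:,0]>15)]
for a,b in((13,16),(15,19),(19,26)):
    S=F[(F[:,2]>a)&(F[:,2]<b)]; print(a,b,len(S),S.max(0) if len(S) else"")
S=F[(F[:,2]>13)&(F[:,2]<20)]
r=np.hypot(S[:,0],S[:,1]); ang=np.degrees(np.arctan2(S[:,1],S[:,0])).round(-1)
H=np.array([S[ang==k][np.argmax(r[ang==k])] for k in np.unique(ang) if abs(k)<70]); print(np.c_[H.round(1)])
print(least_squares(lambda q:np.hypot(H[:,0]-q[0],H[:,1]-q[1])-28,[0,0]).x)
togo([561,-47.4,145])
```

```text
t 18.85 pos [561.1 -48.2 160. ] y az 92.82 z [-0. -0. -1.] q [-0.08  0.35  0.12  1.88 -0.05  0.92  1.68] F [-0.2  0.  -1.9] open 11.9 gf 30.0
1287 [ -2.41186339 -24.99721304  10.08375004] [25.96437101 26.65352294 19.66169787]
13 16 1119 [25.96437101 26.65352294 15.99205502]
15 19 568 [25.96437101 26.65352294 18.95841989]
19 26 1 [24.90817517  4.4867772  19.66169787]
[[ 11.8 -23.3  19. ]
 [ 16.2 -20.2  15.9]
 [ 20.8 -15.3  14.2]
 [ 21.9 -13.3  15.2]
 [ 24.5  -7.4  15.6]
 [ 25.6  -3.5  16.8]
 [ 26.    1.1  15. ]
 [ 25.2   6.4  15.3]
 [ 24.5   9.7  15.4]
 [ 22.2  14.4  16.5]
 [ 19.2  18.5  17.5]
 [ 15.9  21.9  16.9]
 [ 12.   24.6  15.9]]
[-2.22649924  0.72161226]
t 18.9 pos [561.2 -48.  160. ] y az 92.83 z [ 0.  0. -1.] q [-0.08  0.35  0.12  1.88 -0.05  0.92  1.68] F [ 0.6  0.2 -1.6] open 11.8 gf 30.0
tool shift [0.0002 0.0007 0.015 ]
```

View pics/w6.png

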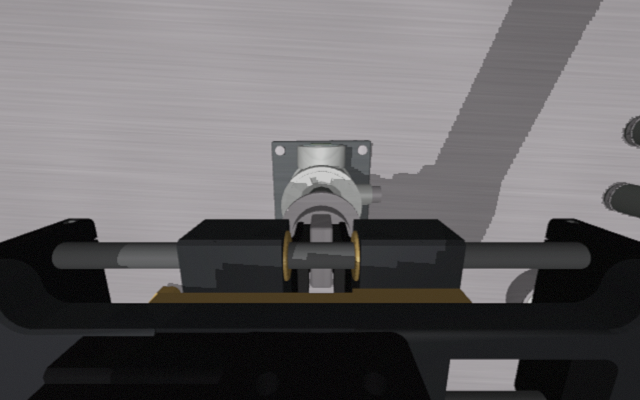

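The cap hangs level in the gripper at pixel (322,215), with the foot's edges parallel to the picture, so the yaw is right. I descend to just short of the cell.

Emit:
drive_tool(grip=[-1, -1, -1, -1, -1, -1, -1, -1, -1], linear=[[0.0006, 0.0003, 0], [0, 0, 0.01], [0, 0, 0.014], [0, 0, 0.012], [0, 0, 0.004], [0, 0, 0.004], [0, 0, 0.003], [0, 0, 0], [0, 0, 0]], angular=[[0, 0, 0], [0, 0, 0], [0, 0, 0], [0, 0, 0], [0, 0, 0], [0, 0, 0], [0, 0, 0], [0, 0, 0], [0, 0, 0]])

```text
time: 19.8
position: [561.0, -47.3, 113.2]
orientation: [-0.025, 1.0, 0.0, 0.0]
wrist_force: [-1.2, 1.0, -1.2]
opening: 11.5
gripper_force: 30.0
```

Emit:
drive_tool(grip=[-1, -1, -1, -1, -1, -1], linear=[[0, 0, 0.0015], [0, 0, 0.0015], [0, 0, 0.0015], [0, 0, 0.0015], [0, 0, 0], [0, 0, 0]], angular=[[0, 0, 0], [0, 0, 0], [0, 0, 0], [0, 0, 0], [0, 0, 0], [0, 0, 0]])

```text
time: 20.4
position: [561.2, -47.3, 107.4]
orientation: [-0.025, 1.0, 0.0, 0.001]
wrist_force: [0.1, 0.8, 5.0]
opening: 11.8
gripper_force: 30.0
```

Spring force is about 6 N, as expected. Now 3 mm deeper, then half of the clockwise turn about the cap's axis.

Emit:
drive_tool(grip=[-1, -1, -1, -1, -1, -1, -1, -1, -1, -1, -1], linear=[[0, 0, 0.0015], [0, 0, 0.0015], [0, 0, 0], [0, 0.0002, 0], [0, 0.0002, 0], [0, 0.0002, 0], [0, 0.0002, 0], [0, 0.0002, 0], [0, 0.0002, 0], [0, 0, 0], [0, 0, 0]], angular=[[0, 0, 0], [0, 0, 0], [0, 0, 0], [0, 0, 0.12], [0, 0, 0.12], [0, 0, 0.12], [0, 0, 0.12], [0, 0, 0.12], [0, 0, 0.12], [0, 0, 0], [0, 0, 0]])

```text
time: 21.5
position: [561.9, -46.3, 104.6]
orientation: [0.329, 0.944, 0.0, 0.001]
wrist_force: [0.5, 0.5, 5.7]
opening: 11.9
gripper_force: 30.0
```

Run:
```python
from h import *
pose(); print(env.get_state()["wrist_torque"])
```

```text
t 21.5 pos [561.9 -46.3 104.6] y az 51.63 z [ 0.002 -0.    -1.   ] q [-0.22  0.43  0.29  1.93 -0.16  0.8   1.06] F [0.5 0.5 5.7] open 11.9 gf 30.0
[-0.07469433 -0.0046592   0.03281237]
```

Emit:
drive_tool(grip=[-1, -1, -1, -1, -1, -1, -1, -1, -1, -1, -1, -1], linear=[[0, 0.0002, 0], [0, 0.0002, 0], [0, 0.0002, 0], [0, 0.0002, 0], [0, 0.0002, 0], [0, 0.0002, 0], [0, 0.0002, 0], [0, 0, 0], [0, 0, 0.001], [0, 0, 0.001], [0, 0, 0], [0, 0, 0]], angular=[[0, 0, 0.124], [0, 0, 0.124], [0, 0, 0.124], [0, 0, 0.124], [0, 0, 0.124], [0, 0, 0.124], [0, 0, 0.124], [0, 0, 0], [0, 0, 0], [0, 0, 0], [0, 0, 0], [0, 0, 0]])

```text
time: 22.7
position: [563.3, -45.8, 102.9]
orientation: [0.695, 0.719, 0.001, 0.001]
wrist_force: [-0.1, -0.3, 8.1]
opening: 11.8
gripper_force: 30.0
```

```bash
cat > chk.py <<'E'
from h import *
p0,M=pose(); print(env.get_state()["wrist_torque"])
for n in("scene","wrist","side"):
    p,W=cloud(n); P=W.reshape(-1,3);P=P[np.isfinite(P[:,0])]; d=np.hypot(P[:,0]-562.4,P[:,1]+47.3)
    a=P[(d>21)&(d<27)&(P[:,2]>80)&(P[:,2]<94)]; b=P[(d>29)&(d<35)&(P[:,2]>78)&(P[:,2]<90)]
    print(n,len(a),len(b),"flange top",np.median(a[:,2]),"lip",np.median(b[:,2]))
    x,y=(240,160) if n=="scene" else (220,180) if n=="wrist" else (260,170)
    if n!="side": cv2.imwrite(f"pics/fin_{n}.png",cv2.resize(p[y-40:y+80,x:x+140,::-1],None,fx=4,fy=4))
E
python3 chk.py
```

```text
t 22.7 pos [563.3 -45.8 102.9] y az 1.88 z [ 0.002 -0.    -1.   ] q [-0.38  0.46  0.5   1.94 -0.3   0.81  0.32] F [-0.1 -0.3  8.1] open 11.8 gf 30.0
[-0.1202416   0.0687835   0.06094345]
scene 79 133 flange top 87.5862818712684 lip 82.76607273203547
wrist 759 1081 flange top 88.02004452379856 lip 83.50546963836933
side 89 137 flange top 88.77964660651844 lip 84.75707955973826
```

Turned 91° and nearly home. I'll press a little more, until the flange seats.

Emit:
drive_tool(grip=[-1, -1, -1, -1, -1], linear=[[0, 0, 0.0006], [0, 0, 0.0006], [0, 0, 0], [0, 0, 0], [0, 0, 0]], angular=[[0, 0, 0], [0, 0, 0], [0, 0, 0], [0, 0, 0], [0, 0, 0]])

```text
time: 23.35
position: [563.3, -45.8, 102.8]
orientation: [0.695, 0.719, 0.001, 0.001]
wrist_force: [-3.3, 1.6, 16.1]
opening: 11.8
gripper_force: 30.0
```

Emit:
drive_tool(grip=[-1, -1, -1, -1, -1], linear=[[0, 0, 0.0004], [0, 0, 0], [0, 0, 0], [0, 0, 0], [0, 0, 0]], angular=[[0, 0, 0], [0, 0, 0], [0, 0, 0], [0, 0, 0], [0, 0, 0]])

```text
time: 23.85
position: [563.3, -45.8, 102.8]
orientation: [0.695, 0.719, 0.001, 0.001]
wrist_force: [-3.3, 2.4, 18.1]
opening: 11.7
gripper_force: 30.0
```

```bash
python3 chk.py
```

```text
t 23.85 pos [563.3 -45.8 102.8] y az 1.87 z [ 0.003  0.001 -1.   ] q [-0.38  0.46  0.5   1.94 -0.3   0.81  0.32] F [-3.3  2.4 18.1] open 11.7 gf 30.0
[-0.04202985  0.99509255  0.04322275]
scene 80 144 flange top 87.58845009330815 lip 83.2300880449638
wrist 754 1078 flange top 88.00065357938571 lip 83.53186242445159
side 83 134 flange top 89.2403067129876 lip 84.79495329526628
```

View pics/fin_scene.png

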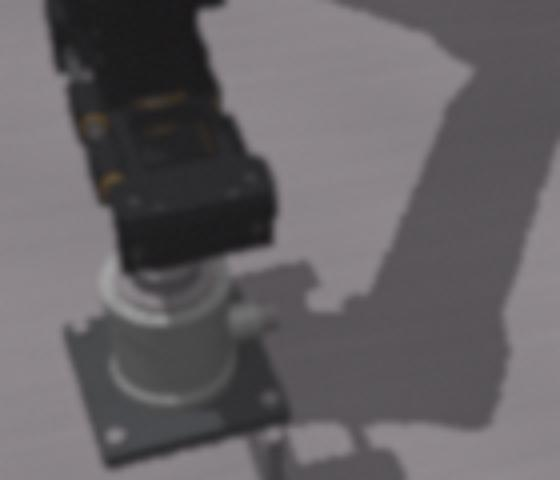

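The view shows the cap on the housing at about (165,285), held by the gripper. There is a 3 N side load, so I relieve it slightly and press a bit more to be sure the flange sits flat.

Emit:
drive_tool(grip=[-1, -1, -1, -1, -1, -1], linear=[[0, -0.0005, 0], [0, -0.0005, 0], [0, 0, 0], [0, 0, 0.0004], [0, 0, 0], [0, 0, 0]], angular=[[0, 0, 0], [0, 0, 0], [0, 0, 0], [0, 0, 0], [0, 0, 0], [0, 0, 0]])

```text
time: 24.6
position: [563.3, -45.8, 102.8]
orientation: [0.695, 0.719, 0.002, 0.001]
wrist_force: [-2.7, 0.7, 19.6]
opening: 11.6
gripper_force: 30.0
```

```bash
python3 chk.py
python3 - <<'E'
from h import *
p0,M=pose()
p,W=cloud("wrist"); P=W.reshape(-1,3);P=P[np.isfinite(P[:,0])]; d=np.hypot(P[:,0]-562.8,P[:,1]+47.4)
a=P[(d>21)&(d<26.5)&(P[:,2]>80)&(P[:,2]<94)]; b=P[(d>30)&(d<34.5)&(P[:,2]>80)&(P[:,2]<87)]
for Q in(a,b):
    c=np.linalg.lstsq(np.c_[Q[:,0]-562.4,Q[:,1]+47.3,np.ones(len(Q))],Q[:,2],rcond=None)[0]; print(c.round(4), Q.min(0).round(),Q.max(0).round())
E
```

```text
t 24.6 pos [563.3 -45.8 102.8] y az 1.88 z [ 0.005  0.001 -1.   ] q [-0.38  0.46  0.5   1.94 -0.3   0.81  0.32] F [-2.7  0.7 19.6] open 11.6 gf 30.0
[0.018036   0.73599484 0.00823592]
scene 76 144 flange top 87.5988291431836 lip 83.18118817140703
wrist 766 1078 flange top 87.96604236048336 lip 83.48938175209
side 95 131 flange top 88.77011181109845 lip 84.88469892230614
t 24.75 pos [563.3 -45.8 102.8] y az 1.88 z [ 0.005  0.001 -1.   ] q [-0.38  0.46  0.5   1.94 -0.3   0.81  0.32] F [-2.2  0.4 19.4] open 11.8 gf 30.0
[1.10000e-03 8.00000e-04 8.79684e+01] [539. -46.  86.] [586. -21.  90.]
[-3.00000e-03 -4.40000e-03  8.35937e+01] [530. -80.  81.] [596. -13.  86.]
```

Run:
```python
from h import *
print(env.sign_off())
```

```text
the job is handed in; nothing more can be done
None
```

The job was handed in at about 25 s: the smallest cell stands in the well with its terminal up, and the cap is in, turned about 91° clockwise, pressed home at about 19 N with the flange level on the housing, and still gripped; no verdict came back.

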